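# Shut the key box in the hallway

### The arm

A 6-joint arm with a two-finger parallel gripper is mounted at the origin on the work surface. World frame = base frame: x ahead of the robot, y to its left, z up, the work surface at z = 0. Lengths are in mm, angles in rad, forces in N, time in s.
With the tool pointing down it reaches from about 350 to 875 mm from the base axis. Payload 15.5 kg.
Tool frame: the origin (TCP) lies between the finger pads; the fingertips stand 19 mm ahead of it and the grasp point (between the pads) is the TCP; z points along the fingers, y is the line along which they close (so a half turn about z gives the same grasp; the last joint's range is limited). The gripper opens to 85 mm and grips with 20 to 120 N. Pads are 22 mm wide; open, the fingers measure 114 mm over their backs; the gripper's body (76 mm by 85 mm) begins 54 mm behind the grasp point. The pads swing forward as they close: fully open they stand 13 mm farther back than shut.
Start: joints at [1.093, 0.494, 1.345, -0, 1.302, -0.096], TCP at [233.445, 579.767, 228.277] pointing down, gripper open.
Joint ranges: [-2.91, 2.91], [-0.82, 2.16], [0.22, 2.67], [-1.22, 4.37], [0.12, 2.79], [-3.08, 3.08]. Speed limits (rad/s): [1.89, 1.89, 2.57, 3.01, 3.01, 3.01].

### API

Orientations are given as a unit quaternion [x, y, z, w].
In Python, from plant import robot gives the robot as it stands.
- The arm moves only by the tool arm_command, never from a script. Its argument "targets" is a list of rows, each a list of 3 entries, a list of its own where there are three numbers: the closure in counts, from 0 (fully open) to 255 (shut), then the shift along the tool's x, y, z in mm, then the turn about the tool's z in degrees. A call has exactly 10 rows; each row is the pose to reach, as a shift and turn from the pose commanded when the call began, along the tool's axes at that moment; what a row does not reach only later rows make up. A row lasts 1/10 s, in which the tool goes at most 50 mm and 8.59 degrees, less where a joint would pass 70% of its speed; a pose out of reach is approached as far as the arm can. A call with a gripper value outside its range is refused whole. The fingers move at their own pace and stop on an object; the grip force is fixed at half the most. Time passes only in rows, so rows that repeat a pose let the fingers close, or fill a call up. It gives the time, the measured TCP pose, the force, the opening and the grip force at its end, in the units of the state.
- robot.sense(): the state, without advancing time (a new reading comes with each control period).
- robot.get_image(name): name is "side" or "top"; returns a dict with "img" (420x560x3 uint8, red, green, blue), "camera_matrix" (3x3 intrinsics, pixels), "T" (4x4, takes a point from camera to world coordinates). Camera axes: x right, y down, z forward; pixel columns grow to the right and rows downward; lengths in mm; the calibration is good to about 2 mm. A picture is of the moment at which its call begins. There is no depth.
- robot.finish_job(): hands the job in; it is judged then, once.
Trained networks look in a picture, given as the dict that the camera call returned (one of the last four; its "shot" number tells which), for a name from the list of things; names that differ only in an ending like _2 or _b are one class to them, and where a whole thing is asked for, a point or a joint stands for the part that bears it (a point fixed in the world has none). Each returns a list of dicts, best first, with "conf" (0 to 1); they miss things now and then, are a little off and sometimes report something else, mostly with a low value. They report only what shows in the picture. A call takes as long as a camera call.
- robot.recognise(name, picture): "extent" ([left, top, right, bottom] as shares, 0 to 1, of the picture: columns of its width, rows of its height, round what is visible of it).
- robot.silhouettes(name, picture): "mask" (420x560 bool, what is visible of it) and "extent" ([left, top, right, bottom] as shares, 0 to 1, of the picture: columns of its width, rows of its height, round what is visible of it).
The state is a dict: "t": time; "joint_positions": joint angles; "joint_velocities": joint speeds; "joint_torque": joint torques, N m; "tcp_pos": TCP position; "eef_rot": TCP orientation; "wrist_force": force on the tool from outside, world axes, zero at the start; "ft_torque": the same for the moment, N m; "grip_width": finger opening in mm; "grasp_force": force on a finger pad.
Only numpy, scipy, OpenCV 4.12 (cv2) and the standard library are available. Lean on these libraries where they do the work, as an engineer would, in place of code of your own. Each camera call takes 0.05 s, during which the arm holds its last target. There are 200 camera calls.

### The job

Hide the keys: slide the raised wooden cover of the key box along until it is over the open compartment, feel for the one place where it will go down, press it there all the way down, level with the rim of the box, then let go of it. Leave the glass bowl, the glasses case and the tyre lever where they are.

Things in the scene. Friction and masses are not known exactly. Their poses are not given: they have to be found in the camera images.
- box: Low wooden key box, 150 (x) by 390 (y) by 50 mm high, fixed to the surface; origin at the centre of its underside, z up, y along its long side. The compartment with two keys is open at the top, towards its +y end; the cover starts towards its -y end, over a closed deck. The rim of the box is at z = 50 mm. Two runners for the cover are hidden under the rim and rubber lips.
- compartment (a point): Centre of the compartment's mouth, 41 mm above the box's underside, at y = +80 mm on the box's centre line. The mouth is 84 mm (x) by 120 mm (y).
- slide (a joint): Cover position along the box's +y, in m: 0 to 0.190; cover centre at y = -85 mm + value. About 2.5 N of friction; stays where left. The cover can go down at only one value, between 0.149 and 0.181, where a lug under each side meets a notch in its runner (4 mm of play either way). It differs every time, cannot be seen or measured, and is no stop: the cover slides freely past it.
- pull_top (a point): Centre of the top of the cover's pull, a plain upright wooden bar across the middle of the cover: 70 mm along the box's x, 14 mm thick along the box's y (grip it across this), standing 26 mm above the cover plate. This point is 83 mm above the box's underside while the cover rides raised and 76 mm once it is down.
- cover_edge (a point): Middle of the +y edge of the cover plate's top (plate 104 (x) by 160 (y) by 8 mm), 80 mm from the cover's centre. The plate stays level; raised, its top is 7 mm above the rim; down, flush. Over the notch about 5 N moves it down 7 mm to a firm stop; it is stiff (about 5 N either way) and stays at the height it is left. Elsewhere it yields less than 1.5 mm, then stands firm. Press with 12 to 20 N.
- bowl: Green glass bowl, 140 mm across, 60 mm high, on the surface beyond the box; origin at the centre of its underside. Leave alone.
- glasses_case: Dark closed glasses case, 60 by 160 by 33 mm, lying on the surface beyond the box; origin at the centre of its underside. Leave alone.
- tyre_lever: Grey plastic tyre lever, 22 by 125 by 10 mm, lying flat on the robot's side of the box; origin under the middle of its broad part, blade towards its +y. Leave alone.

How it is judged:
By the outcome, as a careful person would: the job done as asked, in the order asked, and still so for the second after the job is handed in, with the robot touching nothing.
It also fails if it takes over 48 s, if anything falls off the work surface, if the arm or the gripper's body presses on something with over 40 N, if the wrist force passes 120 N, or if a joint passes its speed limit or range.

## Working session

There is one attempt and no reset: what is moved stays moved. The work goes in short steps, Python scripts to look and compute and a tool call to move; the robot and the scene stay as the last step left them, time stands still between calls to the robot, and variables do not carry over. Pictures are saved under pics/ and viewed, at most 10 in all, crops included, and the job is handed in when it is done.

Besides the shell and the picture viewer there is one more tool, called by a JSON object that holds its "api" and its "payload", one argument or row to a line. arm_command: Moves the arm, as the interface text tells. Its arguments: {"type":"object","properties":{"targets":{"type":"array"}},"required":["targets"]}

```bash
mkdir -p pics; ls; python3 - <<'E'
from plant import robot
import cv2,numpy as np
s=robot.sense();print({k:np.round(v,3) for k,v in s.items()})
for n in("top","side"):
    p=robot.get_image(n);cv2.imwrite(f"pics/{n}0.png",p["img"][:,:,::-1])
    print(n,np.round(p["camera_matrix"],1).tolist(),np.round(p["T"],3).tolist())
    for o in("box","pull_top","bowl","glasses_case","tyre_lever"):
        for d in robot.silhouettes(o,p)[:2]:
            e=np.array(d["extent"])*[560,420,560,420]
            c,sz,a=cv2.minAreaRect(np.argwhere(d["mask"])[:,::-1].astype(np.float32))
            print(o,round(d["conf"],2),e.round(),np.round(c),np.round(sz),round(a,1))
E
```

```text
pics
{'t': np.float64(0.0), 'joint_positions': array([ 1.093,  0.494,  1.346,  0.   ,  1.303, -0.096]), 'joint_velocities': array([-0.001,  0.   , -0.001, -0.001,  0.   , -0.001]), 'joint_torque': array([-2.0000e-03, -8.8215e+01, -3.8387e+01, -0.0000e+00,  1.0000e-02,
        0.0000e+00]), 'tcp_pos': array([233.261, 579.439, 227.695]), 'eef_rot': array([ 0.19 ,  0.982, -0.001, -0.   ]), 'wrist_force': array([-0.434,  0.647, -0.37 ]), 'ft_torque': array([ 0.001,  0.068, -0.007]), 'grasp_force': np.float64(0.0), 'grip_width': np.float64(85.542)}
top [[397.8, 0.0, 284.4], [0.0, 397.8, 207.0], [0.0, 0.0, 1.0]] [[0.004, -0.978, 0.209, 482.347], [-1.0, -0.005, -0.004, -1.951], [0.005, -0.209, -0.978, 722.923], [0.0, 0.0, 0.0, 1.0]]
box 0.78 [199. 200. 443. 329.] [325. 262.] [237.  90.] 10.5
pull_top 0.86 [322. 231. 426. 307.] [373. 270.] [100.  63.] 10.8
bowl 0.87 [263. 109. 341. 186.] [302. 147.] [76. 75.] 45.0
glasses_case 0.63 [362. 156. 452. 218.] [406. 185.] [90. 34.] 18.2
tyre_lever 0.58 [303. 327. 374. 357.] [335. 340.] [74. 14.] 14.8
side [[456.0, 0.0, 277.6], [0.0, 456.0, 210.9], [0.0, 0.0, 1.0]] [[0.988, -0.061, 0.142, 482.684], [-0.154, -0.484, 0.861, -659.637], [0.016, -0.873, -0.488, 462.341], [0.0, 0.0, 0.0, 1.0]]
box 0.87 [175. 197. 296. 382.] [237. 288.] [124. 182.] 0.8
pull_top 0.95 [196. 252. 280. 333.] [240. 292.] [81. 77.] 2.7
bowl 0.9 [323. 210. 408. 271.] [366. 241.] [60. 83.] 90.0
glasses_case 0.93 [339. 288. 390. 390.] [365. 340.] [101.  50.] 90.0
tyre_lever 0.6 [146. 270. 183. 325.] [164. 299.] [15. 62.] 26.6
```

View pics/top0.png

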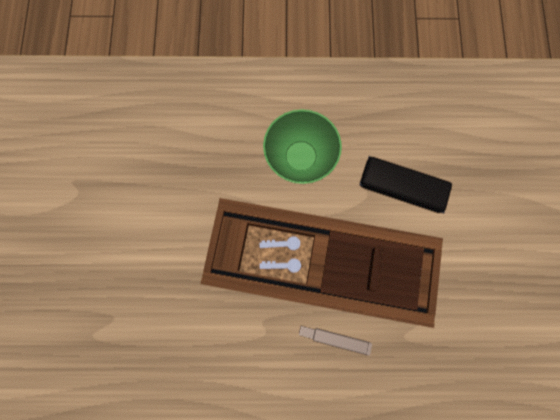

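View pics/side0.png

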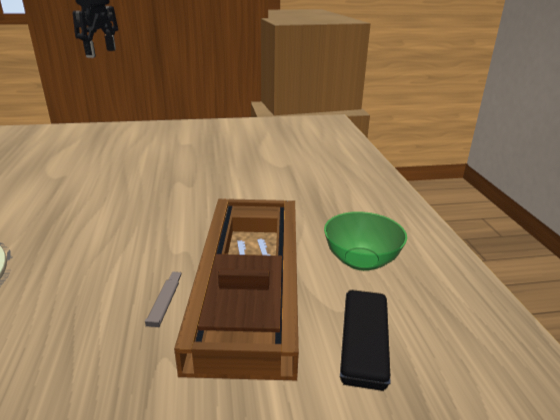

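Top: the box rim corners are at about (220,199), (441,238), (434,326) and (202,284). The pull is at about (372,269) and the keys at (280,255). Side: the rim is at about (218,200), (297,201), (298,352) and (182,350), with the pull's top at about (245,265). I'll zoom in for precise pixels.

```bash
python3 - <<'E'
import cv2
a=cv2.imread("pics/top0.png")[190:335,190:450];cv2.imwrite("pics/tz.png",cv2.resize(cv2.convertScaleAbs(a,alpha=1.8),None,fx=3,fy=3,interpolation=cv2.INTER_CUBIC))
a=cv2.imread("pics/side0.png")[190:390,165:310];cv2.imwrite("pics/sz.png",cv2.resize(cv2.convertScaleAbs(a,alpha=1.5),None,fx=3,fy=3,interpolation=cv2.INTER_CUBIC))
E
```

```text
(no output)
```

View pics/tz.png

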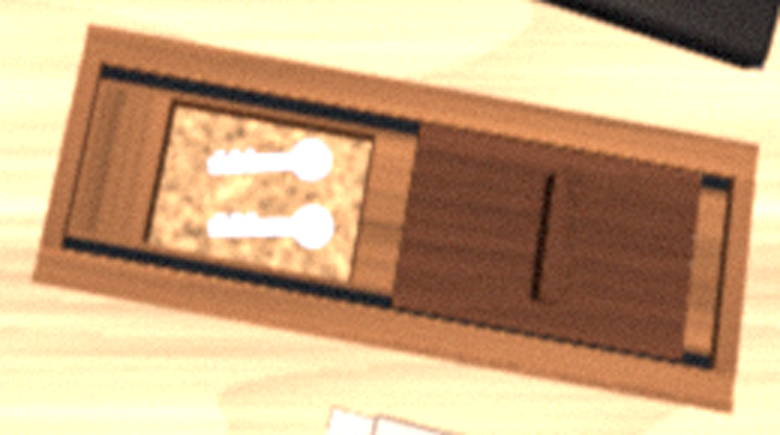

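View pics/sz.png

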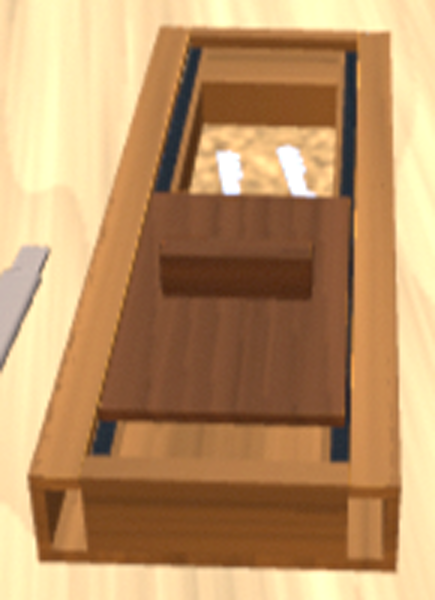

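Top zoom: rim corners are at crop pixels (90,25), (757,146), (730,410) and (35,280). The plate is at (420,123), (700,172), (683,358) and (393,307). Side zoom: the rim is at (163,28), (388,33), (397,490) and (32,476). The plate is at (155,195), (350,198), (345,418) and (100,412). I'll fit the box pose and slide value to these.

```bash
cat > h.py <<'E'
import numpy as np
from scipy.optimize import least_squares
from scipy.spatial.transform import Rotation as R
def proj(p,P):
    c=np.linalg.inv(p["T"]);q=P@c[:3,:3].T+c[:3,3];u=q@p["camera_matrix"].T;return u[:,:2]/u[:,2:]
def pts(v):
    x,y,a,s=v;c=s-85
    B=np.array([[75,195,50],[75,-195,50],[-75,-195,50],[-75,195,50],[52,c+80,57],[52,c-80,57],[-52,c-80,57],[-52,c+80,57]],float)
    return R.from_euler("z",a).apply(B)+[x,y,0]
E
python3 - <<'E'
from h import *
from plant import robot
t=robot.get_image("top");s=robot.get_image("side")
T=np.array([[90,25],[757,146],[730,410],[35,280],[420,123],[700,172],[683,358],[393,307]])/3+[190,190]-1/3
S=np.array([[388,33],[397,490],[32,476],[163,28],[350,198],[345,418],[100,412],[155,195]])/3+[165,190]-1/3
f=lambda v:np.r_[proj(t,pts(v))-T,proj(s,pts(v))-S].ravel()
r=least_squares(f,[480,-50,-.15,10],x_scale=[10,10,.1,10],loss="soft_l1")
print(r.x,np.round(f(r.x).reshape(-1,2),1).tolist())
x,y,a,sl=r.x
Rz=R.from_euler("z",a)
print("pull",Rz.apply([0,sl-85,83])+[x,y,0],"boxy",Rz.apply([0,1,0]),"deg",np.degrees(a))
st=robot.sense();print("toolaxes",R.from_quat(st["eef_rot"]).as_matrix().round(3).tolist())
E
```

```text
[ 5.35373001e+02 -7.09620860e+01 -1.76404882e-01  1.81859612e+00] [[-0.1, -0.8], [1.3, -1.0], [1.4, 1.1], [-1.0, 0.6], [0.9, -0.9], [1.7, -0.2], [0.6, 0.6], [0.1, -0.4], [1.0, -0.9], [1.8, -1.0], [-1.7, 0.1], [-1.1, -1.1], [0.5, -0.8], [0.5, -0.9], [-1.0, -1.2], [-1.2, -1.5]]
pull [ 520.77538122 -152.85259483   83.        ] boxy [0.17549139 0.98448097 0.        ] deg -10.1072552143991
toolaxes [[-0.928, 0.373, 0.0], [0.373, 0.928, -0.0], [-0.0, -0.0, -1.0]]
```

{"api": "arm_command", "payload": {
  "targets": [
    [0,[-540,-573,0],-11.8],
    [0,[-540,-573,0],-11.8],
    [0,[-540,-573,0],-11.8],
    [0,[-540,-573,0],-11.8],
    [0,[-540,-573,0],-11.8],
    [0,[-540,-573,0],-11.8],
    [0,[-540,-573,0],-11.8],
    [0,[-540,-573,0],-11.8],
    [0,[-540,-573,0],-11.8],
    [0,[-540,-573,0],-11.8]
  ]
}}

```text
t: 1.7
tcp_pos: [415.8, 112.9, 228.6]
eef_rot: [0.088, 0.996, 0.0, 0.0]
wrist_force: [0.2, -0.7, 0.2]
grip_width: 85.0
grasp_force: 0.0
```

{"api": "arm_command", "payload": {
  "targets": [
    [0,[-150,-243,0],0],
    [0,[-150,-243,0],0],
    [0,[-150,-243,0],0],
    [0,[-150,-243,0],0],
    [0,[-150,-243,0],0],
    [0,[-150,-243,0],0],
    [0,[-150,-243,50],0],
    [0,[-150,-243,98],0],
    [0,[-150,-243,98],0],
    [0,[-150,-243,98],0]
  ]
}}

```text
t: 2.7
tcp_pos: [520.3, -150.6, 130.9]
eef_rot: [0.088, 0.996, 0.0, -0.001]
wrist_force: [0.3, 0.3, 0.3]
grip_width: 84.9
grasp_force: 0.0
```

```bash
python3 - <<'E'
from h import *
from plant import robot
import cv2
s=robot.sense();print(s["tcp_pos"],R.from_quat(s["eef_rot"]).as_matrix().round(4).tolist(),s["joint_positions"])
p=robot.get_image("side");a=p["img"][130:400,150:350,::-1]
cv2.imwrite("pics/s1.png",cv2.resize(a,None,fx=2.2,fy=2.2))
E
```

```text
[ 520.2685371  -150.64190315  130.93739114] [[-0.9844, 0.1758, -0.0012], [0.1758, 0.9844, 0.0005], [0.0012, 0.0003, -1.0]] [-3.92097427e-01  4.97640967e-01  1.66293702e+00 -2.52755551e-06
  9.82262045e-01 -1.78617599e+00]
```

View pics/s1.png

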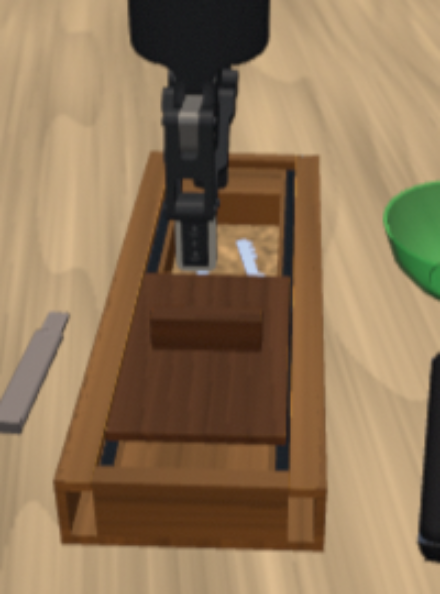

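The side picture shows the open fingers upright over the pull and aligned with it. The pull is at about crop (207,325). I'll descend and grip.

{"api": "arm_command", "payload": {
  "targets": [
    [0,[0,-2,25],0],
    [0,[0,-2,40],0],
    [0,[0,-2,50],0],
    [0,[0,-2,50],0],
    [255,[0,-2,50],0],
    [255,[0,-2,50],0],
    [255,[0,-2,50],0],
    [255,[0,-2,50],0],
    [255,[0,-2,50],0],
    [255,[0,-2,50],0]
  ]
}}

```text
t: 3.75
tcp_pos: [519.9, -152.7, 80.3]
eef_rot: [0.088, 0.996, 0.0, -0.0]
wrist_force: [-0.8, 0.1, 0.1]
grip_width: 0.0
grasp_force: 0.0
```

The fingers shut on nothing, so I'll look.

```bash
python3 - <<'E'
from h import *
from plant import robot
import cv2
s=robot.sense();print(s["tcp_pos"],s["grip_width"])
p=robot.get_image("side");a=p["img"][130:400,150:350,::-1]
t=robot.get_image("top");b=t["img"][130:400,250:450,::-1]
cv2.imwrite("pics/s2.png",np.hstack([cv2.resize(q,None,fx=2,fy=2) for q in(a,b)]))
pull=np.array([[520.8,-152.9,83],s["tcp_pos"]])
print(proj(p,pull),proj(t,pull))
E
```

```text
[ 519.93552202 -152.72555912   80.33882062] 0.043996266242885974
[[243.68230951 271.53295125]
 [243.08308786 273.06796994]] [[377.05086853 267.95817725]
 [376.57901732 268.60218349]]
```

View pics/s2.png

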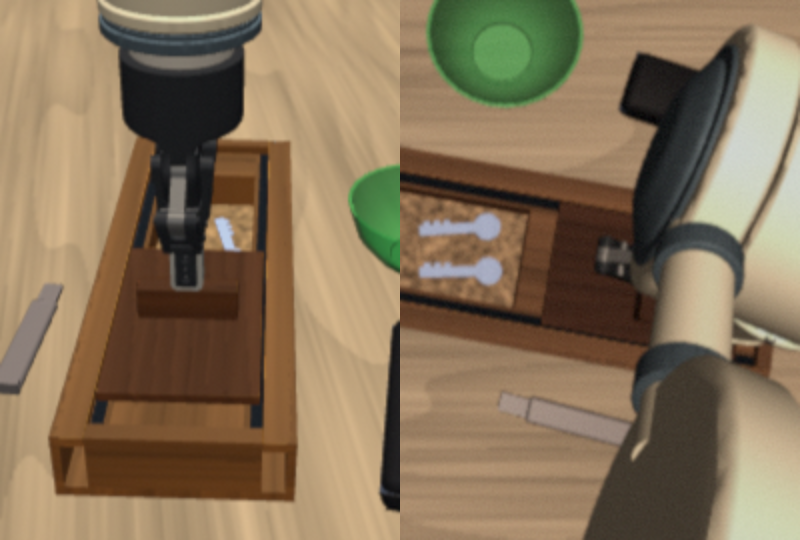

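The tip shows at about side (243,272), right where the pull's top is, so the fingers seem higher than, or beyond, where they should be. I'll check the projections and a zoom.

```bash
python3 - <<'E'
from h import *
from plant import robot
import cv2
p=robot.get_image("side");a=p["img"][200:300,195:295,::-1]
cv2.imwrite("pics/s3.png",cv2.resize(cv2.convertScaleAbs(a,alpha=1.6),None,fx=6,fy=6,interpolation=cv2.INTER_CUBIC))
yb=np.array([.1755,.9845,0])
def q(P):return np.round((proj(p,np.array([P]))[0]-[195,200])*6)
P=np.array([520.8,-152.9,0])
for d in(-7,7):print("pull top edge",d,q(P+yb*d+[-34,6,83]),q(P+yb*d+[34,-6,83]))
t=np.array([519.9,-152.7,0])
for d in(0,20,40):print("tip61",d,q(t+yb*d+[0,0,61]),"z80",q(t+yb*d+[0,0,80]))
print("open -y fingertip back, 2.2 crop",[(proj(p,np.array([[520.3,-150.6,z]]) -yb*d)[0]-[150,130])*2.2 for z,d in((125,50),(112,50),(145,50))])
E
```

```text
pull top edge -7 [138. 444.] [442. 452.]
pull top edge 7 [146. 407.] [444. 415.]
tip61 0 [290. 505.] z80 [288. 440.]
tip61 20 [297. 453.] z80 [296. 388.]
tip61 40 [304. 403.] z80 [303. 339.]
open -y fingertip back, 2.2 crop [array([195.66474529, 302.32702444]), array([196.23844335, 320.87902481]), array([194.75652515, 272.95739356])]
```

View pics/s3.png

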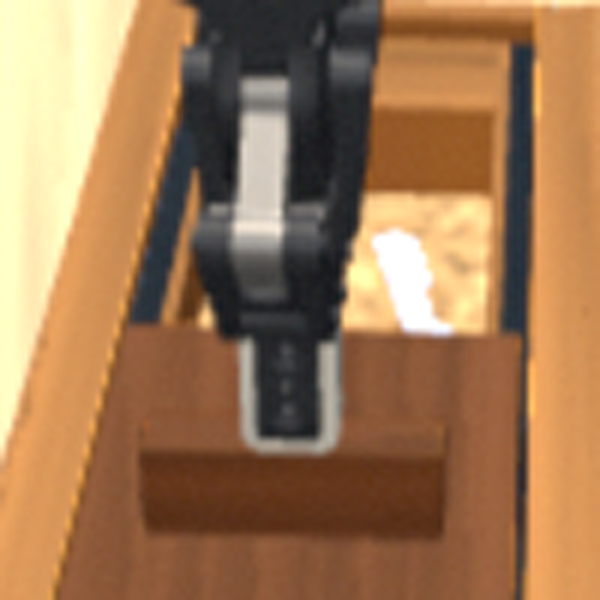

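The zoom shows the closed tip at (290,452) lying over the pull's top face, whose front edge is at row 455. That means the tips are about 20 mm higher than the stated geometry says. A light touch on the pull's top will settle it.

{"api": "arm_command", "payload": {
  "targets": [
    [255,[0,0,0.5],0],
    [255,[0,0,1],0],
    [255,[0,0,1.5],0],
    [255,[0,0,2],0],
    [255,[0,0,2.5],0],
    [255,[0,0,3],0],
    [255,[0,0,3],0],
    [255,[0,0,3],0],
    [255,[0,0,3],0],
    [255,[0,0,3],0]
  ]
}}

```text
t: 4.9
tcp_pos: [520.1, -152.8, 78.8]
eef_rot: [0.088, 0.996, -0.0, 0.001]
wrist_force: [-8.2, 2.8, 35.4]
grip_width: -0.1
grasp_force: 17.4
```

Contact is with the tips on the pull's top (83 mm) at a TCP reading of about 79.5, so the tips are about 22 mm higher than stated. I'll lift, open, then descend with the corrected height.

{"api": "arm_command", "payload": {
  "targets": [
    [255,[0,0,-8],0],
    [0,[0,0,-8],0],
    [0,[0,0,-8],0],
    [0,[0,0,-8],0],
    [0,[0,0,-8],0],
    [0,[0,0,-8],0],
    [0,[0,0,-8],0],
    [0,[0,0,5],0],
    [0,[0,0,14],0],
    [0,[0,0,18],0]
  ]
}}

```text
t: 5.9
tcp_pos: [519.2, -152.4, 57.8]
eef_rot: [0.088, 0.996, 0.0, -0.001]
wrist_force: [0.2, -0.3, 1.3]
grip_width: 85.3
grasp_force: 0.0
```

```bash
python3 - <<'E'
from h import *
from plant import robot
import cv2
s=robot.sense();print(s["tcp_pos"],s["wrist_force"],s["grip_width"])
p=robot.get_image("side");a=p["img"][200:300,195:295,::-1]
cv2.imwrite("pics/s4.png",cv2.resize(cv2.convertScaleAbs(a,alpha=1.6),None,fx=6,fy=6,interpolation=cv2.INTER_CUBIC))
E
```

```text
[ 519.22308955 -152.42264625   57.75896424] [ 0.23818932 -0.25668667  1.27147953] 85.29723360838234
```

View pics/s4.png

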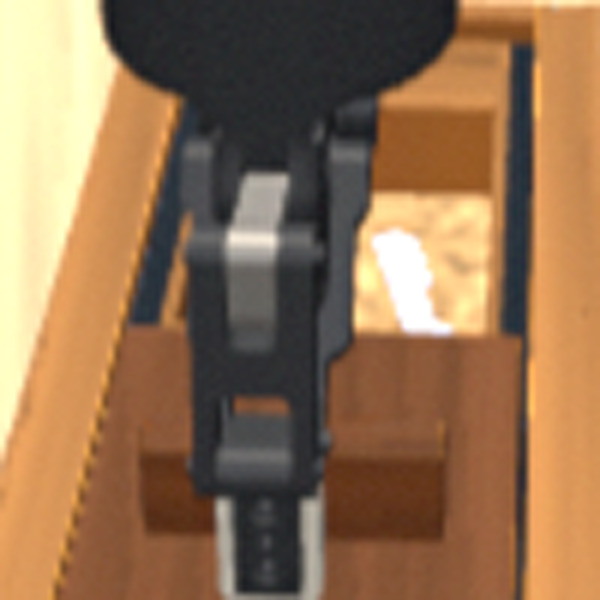

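The near finger now stands in front of the pull at columns 215–325, hiding its front face, with no contact force. Closing.

{"api": "arm_command", "payload": {
  "targets": [
    [255,[0,0,0],0],
    [255,[0,0,0],0],
    [255,[0,0,0],0],
    [255,[0,0,0],0],
    [255,[0,0,0],0],
    [255,[0,0,0],0],
    [255,[0,0,0],0],
    [255,[0,0,0],0],
    [255,[0,0,0],0],
    [255,[0,0,0],0]
  ]
}}

```text
t: 6.95
tcp_pos: [520.1, -152.8, 59.6]
eef_rot: [0.088, 0.996, -0.0, 0.0]
wrist_force: [-0.7, -0.0, 5.5]
grip_width: 12.9
grasp_force: 58.8
```

{"api": "arm_command", "payload": {
  "targets": [
    [255,[0,10,0],0],
    [255,[0,30,0],0],
    [255,[0,50,0],0],
    [255,[0,70,0],0],
    [255,[0,90,0],0],
    [255,[0,110,0],0],
    [255,[0,130,0],0],
    [255,[0,145,0],0],
    [255,[0,151,0],0],
    [255,[0,151,0],0]
  ]
}}

```text
t: 7.95
tcp_pos: [546.9, -3.2, 59.7]
eef_rot: [0.088, 0.996, 0.0, 0.0]
wrist_force: [0.6, 5.8, 4.8]
grip_width: 12.9
grasp_force: 59.3
```

```bash
python3 - <<'E'
from h import *
from plant import robot
s=robot.sense();print(s["tcp_pos"],s["wrist_force"],s["ft_torque"],s["joint_positions"])
d=s["tcp_pos"][:2]-[520.1,-152.8];print("travel",d@[.1755,.9845],"lateral",d@[.9845,-.1755])
E
```

```text
[546.93373353  -3.20784395  59.666962  ] [0.6218601  5.76329239 4.76231896] [ 1.28236078 -0.10140008 -0.09741996] [-1.15228318e-01  6.09766747e-01  1.70899627e+00  3.88675345e-04
  8.21946888e-01 -1.51013979e+00]
travel 151.9827978700401 lateral 0.16438727273308018
```

{"api": "arm_command", "payload": {
  "targets": [
    [255,[0,0,0.5],0],
    [255,[0,0,1],0],
    [255,[0,0,1.5],0],
    [255,[0,0,2],0],
    [255,[0,0,2],0],
    [255,[0,0,2],0],
    [255,[0,0,2],0],
    [255,[0,0,2],0],
    [255,[0,0,2],0],
    [255,[0,0,2],0]
  ]
}}

```text
t: 8.95
tcp_pos: [547.1, -3.2, 59.2]
eef_rot: [0.088, 0.996, 0.001, 0.001]
wrist_force: [-8.0, 10.7, 39.9]
grip_width: 12.6
grasp_force: 64.2
```

{"api": "arm_command", "payload": {
  "targets": [
    [255,[0,0,-2],0],
    [255,[0,3,-2],0],
    [255,[0,6,-2],0],
    [255,[0,6,-2],0],
    [255,[0,6,-1.6],0],
    [255,[0,6,-1.2],0],
    [255,[0,6,-1.2],0],
    [255,[0,6,-1.2],0],
    [255,[0,6,-1.2],0],
    [255,[0,6,-1.2],0]
  ]
}}

```text
t: 9.95
tcp_pos: [547.9, 2.0, 58.7]
eef_rot: [0.088, 0.996, 0.0, 0.0]
wrist_force: [0.1, 1.1, 8.4]
grip_width: 12.6
grasp_force: 60.4
```

{"api": "arm_command", "payload": {
  "targets": [
    [255,[0,0,0.3],0],
    [255,[0,0,0.6],0],
    [255,[0,0,0.6],0],
    [255,[0,0,0.6],0],
    [255,[0,0,0.6],0],
    [255,[0,0,0.6],0],
    [255,[0,0,0.6],0],
    [255,[0,0,0.6],0],
    [255,[0,0,0.6],0],
    [255,[0,0,0.6],0]
  ]
}}

```text
t: 10.95
tcp_pos: [547.9, 2.0, 58.3]
eef_rot: [0.088, 0.996, 0.0, 0.0]
wrist_force: [-1.9, 2.0, 14.0]
grip_width: 12.4
grasp_force: 61.1
```

{"api": "arm_command", "payload": {
  "targets": [
    [255,[0,0,0.3],0],
    [255,[0,0,0.6],0],
    [255,[0,0,0.6],0],
    [255,[0,0,0.6],0],
    [255,[0,0,0.6],0],
    [255,[0,0,0.6],0],
    [255,[0,0,0.6],0],
    [255,[0,0,0.6],0],
    [255,[0,0,0.6],0],
    [255,[0,0,0.6],0]
  ]
}}

```text
t: 11.95
tcp_pos: [548.0, 2.2, 57.9]
eef_rot: [0.088, 0.996, 0.0, 0.001]
wrist_force: [-3.3, 3.8, 17.4]
grip_width: 12.7
grasp_force: 61.6
```

{"api": "arm_command", "payload": {
  "targets": [
    [255,[0,0,-1.5],0],
    [255,[0,3,-1.5],0],
    [255,[0,6,-1.5],0],
    [255,[0,6,-1.5],0],
    [255,[0,6,-0.8],0],
    [255,[0,6,0],0],
    [255,[0,6,0],0],
    [255,[0,6,0],0],
    [255,[0,6,0],0],
    [255,[0,6,0],0]
  ]
}}

```text
t: 12.95
tcp_pos: [548.8, 7.8, 57.3]
eef_rot: [0.088, 0.996, 0.0, 0.0]
wrist_force: [2.6, 1.8, 2.8]
grip_width: 12.6
grasp_force: 59.7
```

{"api": "arm_command", "payload": {
  "targets": [
    [255,[0,0,0.5],0],
    [255,[0,0,1],0],
    [255,[0,0,1.5],0],
    [255,[0,0,2],0],
    [255,[0,0,2],0],
    [255,[0,0,2],0],
    [255,[0,0,2],0],
    [255,[0,0,2],0],
    [255,[0,0,2],0],
    [255,[0,0,2],0]
  ]
}}

```text
t: 13.95
tcp_pos: [548.8, 7.7, 55.4]
eef_rot: [0.088, 0.996, -0.0, 0.0]
wrist_force: [4.5, 2.0, 5.2]
grip_width: 12.6
grasp_force: 60.1
```

It moved down 2 mm at about 5 N, so this is the notch. I'll keep pressing.

{"api": "arm_command", "payload": {
  "targets": [
    [255,[0,0,0.5],0],
    [255,[0,0,1],0],
    [255,[0,0,1.5],0],
    [255,[0,0,2],0],
    [255,[0,0,2.5],0],
    [255,[0,0,3],0],
    [255,[0,0,3],0],
    [255,[0,0,3],0],
    [255,[0,0,3],0],
    [255,[0,0,3],0]
  ]
}}

```text
t: 14.95
tcp_pos: [548.9, 7.7, 53.0]
eef_rot: [0.088, 0.996, -0.0, 0.0]
wrist_force: [-0.3, 1.6, 20.9]
grip_width: 12.5
grasp_force: 62.3
```

{"api": "arm_command", "payload": {
  "targets": [
    [255,[0,0,-0.5],0],
    [0,[0,0,-0.5],0],
    [0,[0,0,-0.5],0],
    [0,[0,0,-0.5],0],
    [0,[0,0,-0.5],0],
    [0,[0,0,-0.5],0],
    [0,[0,0,-0.5],0],
    [0,[0,0,-15],0],
    [0,[0,0,-35],0],
    [0,[0,0,-35],0]
  ]
}}

```text
t: 15.95
tcp_pos: [549.8, 7.6, 89.2]
eef_rot: [0.088, 0.996, -0.0, 0.002]
wrist_force: [0.6, -0.3, 0.2]
grip_width: 85.4
grasp_force: 0.0
```

```bash
python3 - <<'E'
from h import *
from plant import robot
import cv2
s=robot.sense();print(s["tcp_pos"],s["wrist_force"],s["grip_width"])
p=robot.get_image("side");a=p["img"][190:390,165:310,::-1]
cv2.imwrite("pics/s5.png",cv2.resize(cv2.convertScaleAbs(a,alpha=1.5),None,fx=3,fy=3,interpolation=cv2.INTER_CUBIC))
E
```

```text
[549.77134006   7.63539114  89.2156146 ] [ 0.64230902 -0.26690001  0.19422848] 85.41659805690438
```

View pics/s5.png

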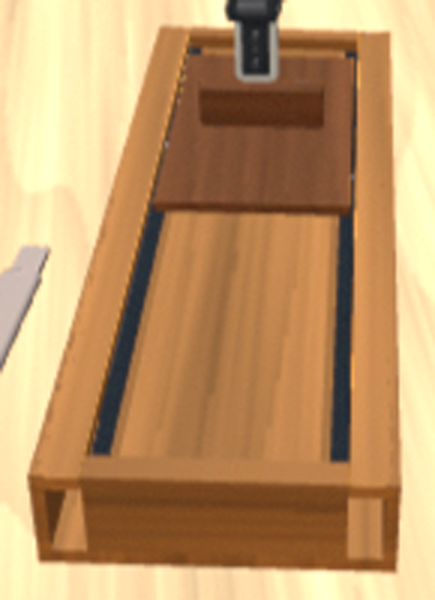

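The cover is over the compartment at crop rows 55–210 and looks level with the rim. I'll confirm with closed fingertips on the pull's top, where contact should come near a TCP of 72.5, compared with 79.5 when raised.

{"api": "arm_command", "payload": {
  "targets": [
    [255,[0,0,0],0],
    [255,[0,0,0],0],
    [255,[0,0,0],0],
    [255,[0,0,0],0],
    [255,[0,0,0],0],
    [255,[0,0,0],0],
    [255,[0,0,6],0],
    [255,[0,0,11],0],
    [255,[0,0,14],0],
    [255,[0,0,15],0]
  ]
}}

```text
t: 17.0
tcp_pos: [548.6, 7.8, 72.5]
eef_rot: [0.088, 0.996, -0.0, -0.0]
wrist_force: [-6.5, 0.6, 28.6]
grip_width: 0.4
grasp_force: 14.4
```

{"api": "arm_command", "payload": {
  "targets": [
    [255,[0,0,0.2],0],
    [255,[0,0,0.4],0],
    [255,[0,0,0.6],0],
    [255,[0,0,0.8],0],
    [255,[0,0,1],0],
    [255,[0,0,1.2],0],
    [255,[0,0,1.4],0],
    [255,[0,0,1.5],0],
    [255,[0,0,1.5],0],
    [255,[0,0,1.5],0]
  ]
}}

```text
t: 18.0
tcp_pos: [548.7, 7.7, 72.3]
eef_rot: [0.088, 0.996, -0.0, 0.001]
wrist_force: [-9.9, 0.8, 39.5]
grip_width: -0.3
grasp_force: 19.6
```

It stands firm at 72.3, which is fully down. Lifting clear.

{"api": "arm_command", "payload": {
  "targets": [
    [255,[0,0,-10],0],
    [255,[0,0,-40],0],
    [255,[0,0,-80],0],
    [255,[0,0,-120],0],
    [255,[0,0,-120],0],
    [255,[0,0,-120],0],
    [255,[0,0,-120],0],
    [255,[0,0,-120],0],
    [255,[0,0,-120],0],
    [255,[0,0,-120],0]
  ]
}}

```text
t: 19.0
tcp_pos: [548.4, 7.8, 190.2]
eef_rot: [0.088, 0.996, 0.0, -0.001]
wrist_force: [-0.7, -0.1, -0.2]
grip_width: 0.0
grasp_force: 0.0
```

```bash
python3 - <<'E'
from plant import robot
s=robot.sense();print(s["t"],s["tcp_pos"],s["wrist_force"])
print(robot.finish_job())
E
```

```text
19.0 [548.3722794    7.77365584 190.18040599] [-0.67665412 -0.14570886 -0.19829127]
the job is handed in; nothing more can be done
None
```

The cover is over the compartment and pressed down to its firm stop, released with the arm clear, and the job was handed in at 19 s; four presses went over your 12–20 N, two of them (about 40 N) right at the 40 N limit.

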